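# Drive the stuck clevis pin out of a paint-line hanger

## Robot

A 6-joint arm with a two-finger parallel gripper is mounted at the origin on the work surface. World frame = base frame: x ahead of the robot, y to its left, z up, the work surface at z = 0. Lengths are in mm, angles in degrees, forces in N, time in s.
With the tool pointing down it reaches from about 300 to 850 mm from the base axis. Payload 4.2 kg.
Tool frame: the origin (TCP) lies between the finger pads; the fingertips stand 22 mm ahead of it and the grasp point (between the pads) lies 3 mm ahead of it; z points along the fingers, y is the direction in which the jaws open and shut (so a half turn about z gives the same grasp; the last joint's range is limited). The gripper opens to 91 mm and grips with 3 to 60 N. Pads are 32 mm wide; open, the fingers measure 118 mm over their backs; the gripper's body (76 mm by 178 mm) begins 60 mm behind the grasp point.
Start: joints at [-67.552, 18.312, 89.639, -0, 72.044, -1.146], TCP at [230.153, -526.944, 235.976] pointing down, gripper open.
Joint ranges: [-177.97, 177.97], [-48.28, 115.42], [12.27, 149.76], [-77.06, 257.06], [2.81, 150.46], [-146.56, 146.56]. Speed limits (degrees/s): [147.25, 147.25, 180, 180, 180, 180].

## Interface

Orientations are given as [roll, pitch, yaw] about the fixed x, y, z axes, in that order (R = Rz(yaw) Ry(pitch) Rx(roll)).
In Python, from workcell import telemetry, cams, env gives the robot as it stands.
- The arm moves only by the shell command python3 -m inch 'ROWS' [FORCE]. ROWS is JSON, a list of rows, each an object of numbers: "x", "y", "z": the shift along the tool's x, y, z in cm; "yaw": the turn about the tool's z in units of 5 degrees (1.0 is 5 degrees); "gripper": the gripper's target within -1 to 1 (fully open at 1, half-way at 0, shut at -1). A call has 1 to 12 rows; each row shifts and turns the commanded pose from where the row before left it, along the tool's axes as they then stand; what a row does not reach is not made up. A row lasts 1/12 s, in which the tool goes at most 41.7 mm and 7.16 degrees, less where a joint would pass 70% of its speed; a pose out of reach is approached as far as the arm can. A call is refused whole if a number of a shift passes 4.17 or a number of a turn 1, either way. A call with a gripper value outside its range is refused whole. The fingers move at their own pace and stop on an object; FORCE is the grip in N (left out, the last holds). Time passes only in rows, so rows that do not move let the fingers close. It gives the time, the measured TCP pose, the force and the opening at its end, in the units of the state.
- telemetry.state(): the state, without advancing time (a new reading comes with each control period).
- cams.grab_frame(name): name is "scene" or "top" or "wrist"; returns a dict with "pixels" (400x640x3 uint8, red, green, blue), "mtx" (3x3 intrinsics, pixels), "rvec" (rotation vector, rad) and "tvec" (3), from world to camera coordinates, as OpenCV has them. Camera axes: x right, y down, z forward; pixel columns grow to the right and rows downward; lengths in mm; the calibration is good to about 2 mm. A picture is of the moment at which its call begins. There is no depth.
- env.job_done(): hands the job in, once; it reports no verdict.
The state is a dict: "time_s": time; "qpos": joint angles; "qvel": joint speeds; "effort": joint torques, N m; "ee_pos": TCP position; "ee_rot": TCP orientation; "force": force on the tool from outside, world axes, zero at the start; "torque": the same for the moment, N m; "gripper_width": finger opening in mm.
Only numpy, scipy, OpenCV 4.12 (cv2) and the standard library are available. Lean on these libraries where they do the work, as an engineer would, in place of code of your own. Each camera call takes 0.05 s, during which the arm holds its last target. There are 200 camera calls.

## Task

The clevis pin that joins the hanger to the fork clamped in the vise is stuck with baked paint, its end already a little below the top of the hole. Take the drift, the tallest tool in the punch block, feel for the hole with its nose and press the pin down and out into the tin below, with steady pressure, without denting the fork and without touching the pin with the gripper. Then stand the drift upright back in its block, fully home; leave everything else where it is.

Things in the scene. Friction and masses are not known exactly. Their poses are not given: they have to be found in the camera images.
- vise: Grey machine vise bolted to the bench, holding the fork by its neck over a tin tray, with the hanger bar on a packing block. Origin on the bench at the middle of the tray. The fork's centre line is the line x = 0 along y: neck and vise on the +y side (y 50 to 150 mm, to 98 mm high; the screw runs to x -180), the hanger bar and hook on the -y side (to y -170, hook 120 mm high).
- fork_line (a point): Point on the flat top face of the fork's line, straight above the vise's origin, 95 mm above the bench, axes as the vise. How far the fork stands out of the jaws differs and is not measured: the upright pin hole's centre lies on the centre line x = 0, anywhere from y = -8 to 8 mm. Hole 15 mm wide, countersunk 2 mm deep to 19 mm at the mouth. The top face is 30 mm wide and runs from 18 mm (-y) to 45 mm (+y) of the hole. Dents above 25 N.
- lug_under (a point): Point on the underside of the fork's lower lug, straight above the vise's origin, 65 mm above the bench: a pin end pressed below this height is free. The hole runs straight down through upper lug (8 mm), hanger eye (its hole is 16.5 mm wide) and lower lug (8 mm).
- pin (a joint): How far the stuck pin has gone down, m: 0 to 0.003 at the start, 0.0485 when it stands on its head in the tin. Steel, shank 13.5 mm thick, head below the fork, plain top end 4 to 7 mm under the fork's top face. Paint in the lower lug holds it: it creeps or slides at 8 to 20 N and drops free by itself once its top end is below the lower lug. Never press it with over 30 N.
- drift_center (a point): Half-way point (72.5 mm from either end) of the drift, a 145 mm steel punch, 0.29 kg, standing nose down in the punch block, the tallest of the three there. Octagonal shank 20 mm across flats, 105 mm long; round nose 12 mm thick, 40 mm long; flat shoulder between them. Its z axis points from nose to struck end; x and y, and the diagonals between them, are square to flats. In the block its top is 155 mm above the bench.
- drift_tip (a point): Centre of the flat end of the drift's nose, 72.5 mm below drift_center along the drift's own z axis. In the block it is 10 mm above the bench.
- punch_block: Wooden punch block fixed to the bench, 176 (x) x 58 (y) x 50 mm high, origin under its centre. Three upright holes 16.5 mm wide, 44 mm deep, in a row along its x axis at x = -56, 0 and 56 mm; any of them may hold the drift. Fully home, the drift's shoulder sits on the block's top, 50 mm above the bench.
- centre_punch_center (a point): Middle of a round centre punch, shank 18 mm thick, standing in another hole, top 112 mm above the bench. Leave alone.
- short_punch_center (a point): Middle of a short stout punch, shank 21 mm thick, standing in another hole, top 98 mm above the bench. Leave alone.
- spring_a_center (a point): Middle of a loose red coil spring standing on the bench, 48 mm wide, 85 mm high. Leave alone.
- spring_b_center (a point): Middle of a loose white coil spring standing on the bench, 48 mm wide, 85 mm high. Leave alone.
- hammer: Hammer with a wooden handle lying on the bench, 260 mm long, handle to its -x. Leave alone.
There are look-alikes about, which are no part of the job. Leave any orange look-alike of the part that bears drift_center alone.

How it is judged (in metres and radians):
On the way, in this order (a step that is already met when the one before it is completed fails the run):
1. the drift's nose is in the hole and presses on the pin (x of drift_tip in the frame of vise between -0.005 and 0.005 m and y of drift_tip in the frame of vise between -0.012 and 0.012 m and z of drift_tip in the frame of vise below 0.0925 m and contact force between drift and pin above 3 N), for 0.1 s.
2. the pin is out of the fork and in the tin (value of joint pin above 0.044 m), for 0.1 s.
At the end, for the whole second after the job is handed in: The pin is at rest in the tin (its middle within the tin's rim and under 40 mm high). The drift stands released and at rest in a hole of the punch block, upright within 0.1 rad, its shoulder within 5 mm of the block's top (value of joint pin above 0.044 m and z of drift_tip in the frame of punch_block between 0.004 and 0.015 m and x of drift_tip in the frame of punch_block between -0.07 and 0.07 m and y of drift_tip in the frame of punch_block between -0.012 and 0.012 m and angle between drift_center's own z axis and vertical below 0.1 rad and linear speed of drift below 0.02 m/s); the robot touches nothing.
It fails at once if the drift presses on the fork, hanger or vise with over 25 N (contact force between drift and fork above 25 N or contact force between drift and vise above 25 N).
It fails at once if the drift presses on the pin with over 30 N (contact force between drift and pin above 30 N).
It fails at once if the gripper touches the pin (contact force between the fingers and pin above 0.5 N).
It fails at once if another punch is moved by over 20 mm (distance of any of centre_punch_center, short_punch_center from where it was at the start of the episode above 0.02 m).
It fails at once if a spring or the hammer is moved by over 30 mm (distance of any of spring_a_center, spring_b_center, hammer from where it was at the start of the episode above 0.03 m).
It also fails if it takes over 61 s, if anything falls off the work surface, if the arm or the gripper's body presses on something with over 40 N, if the wrist force passes 120 N, or if a joint passes its speed limit or range.

## Working session

There is one attempt and no reset: what is moved stays moved. The work goes in short steps, Python scripts to look and compute and a shell command to move; the robot and the scene stay as the last step left them, time stands still between calls to the robot, and variables do not carry over. Pictures are saved under pics/ and viewed, about 8 in all and at most 12, crops included, and the job is handed in when it is done.

```bash
mkdir -p pics; python3 - <<'E'
from workcell import telemetry, cams
import cv2
for n in("scene","top"):
    f=cams.grab_frame(n); cv2.imwrite(f"pics/{n}0.png",f["pixels"][...,::-1]); print(n,f["mtx"].round(1).tolist(),f["rvec"].ravel(),f["tvec"].ravel())
print(telemetry.state())
E
```

```text
scene [[461.2, 0.0, 316.1], [0.0, 461.2, 194.2], [0.0, 0.0, 1.0]] [ 1.86409046  1.95972511 -0.53644067] [ 132.72776181 -463.95800927 1219.92488291]
top [[503.2, 0.0, 320.3], [0.0, 503.2, 193.7], [0.0, 0.0, 1.0]] [ 2.15838142 -2.16099885  0.1592644 ] [ -92.87428283  594.97421395 1135.76418164]
{'time_s': 0.1, 'qpos': array([-6.75519312e+01,  1.83480648e+01,  8.96972662e+01, -9.35708107e-04,
        7.20412627e+01, -1.14517076e+00]), 'qvel': array([ 3.04728003e-02,  5.66936875e-03, -1.73953691e-01, -7.05787732e-02,
       -9.45191006e-05,  6.99057768e-03]), 'effort': array([ 6.73611212e-04, -4.13331199e+01, -2.32509649e+01,  7.29086087e-02,
        4.21907112e-02, -6.53818734e-05]), 'ee_pos': array([ 229.99466679, -526.57872214,  235.21800069]), 'ee_rot': array([-1.79913406e+02, -8.41128879e-04,  2.35935281e+01]), 'force': array([-0.65290135, -0.3187778 , -0.52939787]), 'torque': array([0.03442659, 0.02325045, 0.00465942]), 'gripper_width': 90.90656690034423}
```

View pics/scene0.png

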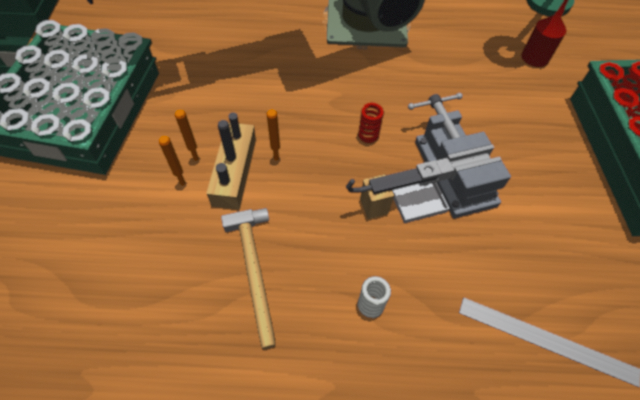

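View pics/top0.png

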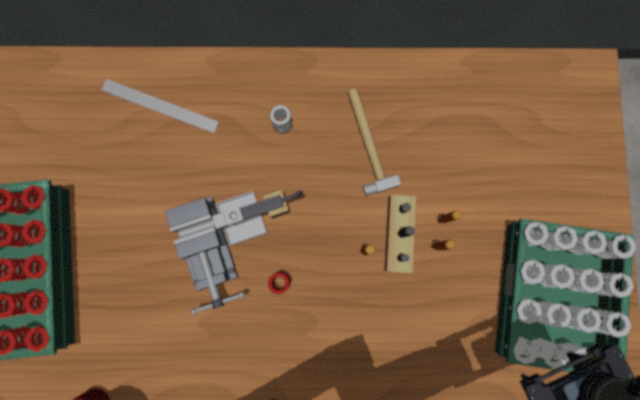

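The scene view shows the punch block at about (232,165) with three dark punches: back (235,120), middle (226,140) and front (222,175). Three orange look-alikes stand at (172,160), (186,135) and (273,130). The middle punch looks tallest. I'll check that in an enlarged crop.

```bash
python3 - <<'E'
import cv2,numpy as np
t=cv2.imread("pics/top0.png");s=cv2.imread("pics/scene0.png")
R=lambda i,f:cv2.resize(i,None,fx=f,fy=f,interpolation=cv2.INTER_CUBIC)
a=R(t[180:280,375:475],3.0)   # block top
b=R(s[105:215,200:280],2.727)[:300]
c=R(t[180:255,160:310],4)   # vise
top=np.hstack([a,b]); W=max(top.shape[1],c.shape[1])
p=lambda i:cv2.copyMakeBorder(i,0,0,0,W-i.shape[1],cv2.BORDER_CONSTANT)
cv2.imwrite("pics/c1.png",np.vstack([p(top),p(c)]));print(a.shape,b.shape,c.shape)
E
```

```text
(300, 300, 3) (300, 218, 3) (300, 600, 3)
```

View pics/c1.png

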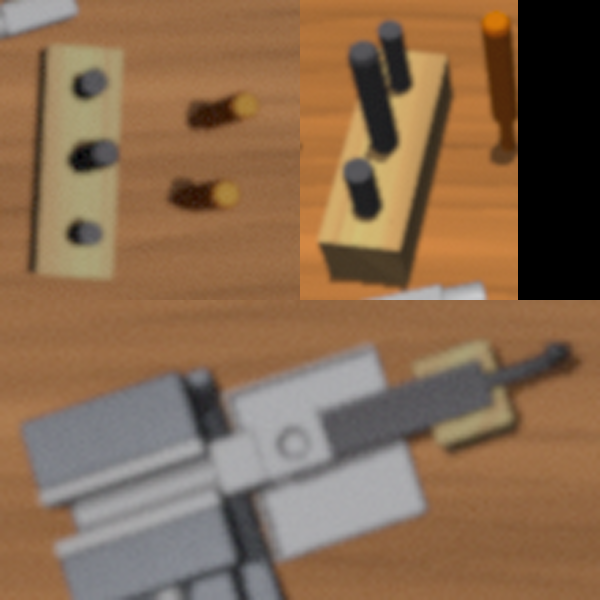

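The drift is the middle punch: top at (410.5,230.5) in the top view and (223.3,124) in the scene view, tallest of the three and dark. The pin hole is at (232.8,215.5) in the top view. The orange ones stand outside the block, so I leave them alone.

```bash
cat > h.py <<'E'
import numpy as np,cv2
def cam(n):
    from workcell import cams
    return cams.grab_frame(n)
def onz(f,uv,z):
    R=cv2.Rodrigues(f["rvec"])[0];t=np.ravel(f["tvec"]);d=R.T@np.linalg.solve(f["mtx"],[uv[0],uv[1],1]);c=-R.T@t
    return (c+d*(z-c[2])/d[2]).round(1)
def proj(f,p): return cv2.projectPoints(np.float64([p]),f["rvec"],f["tvec"],f["mtx"],None)[0].ravel().round(1)
E
python3 - <<'E'
from h import *
f=cam("top");g=cam("scene")
T=lambda x,y,ox,oy,s:((x+.5)/s-.5+ox,(y+.5)/s-.5+oy)
print("drift top",onz(f,T(107,153,375,180,3),155),onz(g,T(364-300,52,200,105,2.727),155))
for n,p in dict(cp=(96,80),sp=(89,232)).items(): print(n,onz(f,T(*p,375,180,3),105))
C=[onz(f,T(*p,375,180,3),50) for p in((48,46),(124,50),(113,277),(37,272))];print("block",C,np.mean(C,0))
V=lambda x,y,z:onz(f,T(x,y-300,160,180,4),z)
print("hole",V(293,443,95))
print("jaw",V(40,500,98),V(205,450,98),V(55,550,98),V(218,500,98))
print("tray",V(232,392,5),V(375,345,5),V(425,508,5),V(280,557,5))
print("fork",V(320,410,95),V(332,470,95),V(212,440,95),V(222,490,95));print("hook",V(560,352,120))
E
```

```text
drift top [ 501.6 -280.   155. ] [ 505.2 -278.7  155. ]
cp [ 558.2 -283.   105. ]
sp [ 447.3 -275.1  105. ]
block [array([ 590.6, -256.7,   50. ]), array([ 587.4, -315.6,   50. ]), array([ 413.8, -302.5,   50. ]), array([ 417.7, -244.8,   50. ])] [ 502.375 -279.9     50.   ]
hole [539.4 100.5  95. ]
jaw [507.9 237.6  98. ] [535.3 148.2  98. ] [480.6 228.4  98. ] [507.8 140.4  98. ]
tray [578.1 151.9   5. ] [606.5  66.9   5. ] [508.6  35.7   5. ] [479.7 121.1   5. ]
fork [557.7  86.   95. ] [524.4  78.7  95. ] [541.1 145.1  95. ] [513.5 138.9  95. ]
hook [586.7 -47.4 120. ]
```

```bash
python3 -m inch '[{"yaw":0.92,"gripper":0.2},{"yaw":0.92},{"yaw":0.92},{"yaw":0.92},{"yaw":0.92},{"yaw":0.92}]' 25; python3 -m inch '[{"x":2.13,"y":-2.21},{"x":2.13,"y":-2.21},{"x":2.13,"y":-2.21},{"x":2.13,"y":-2.21},{"x":2.13,"y":-2.21},{"x":2.13,"y":-2.21},{"x":2.13,"y":-2.21},{"x":2.13,"y":-2.21},{"x":2.13,"y":-2.21},{"x":2.13,"y":-2.21},{"x":2.13,"y":-2.21},{"x":2.13,"y":-2.21}]'; python3 -m inch '[{},{},{}]'
python3 - <<'E'
from h import *
f=cam("wrist");cv2.imwrite("pics/w1.png",f["pixels"][...,::-1])
print(f["mtx"].tolist())
for p in((502.4,-280,155),(504,-279,155)):print(proj(f,p))
E
```

```text
[[353.5884765304584, 0.0, 314.60305885863704], [0.0, 353.5884765304584, 201.55075081256422], [0.0, 0.0, 1.0]]
[  41.1 -563.3]
[  39.6 -570.1]invalid input
invalid input
invalid input
```

View pics/w1.png

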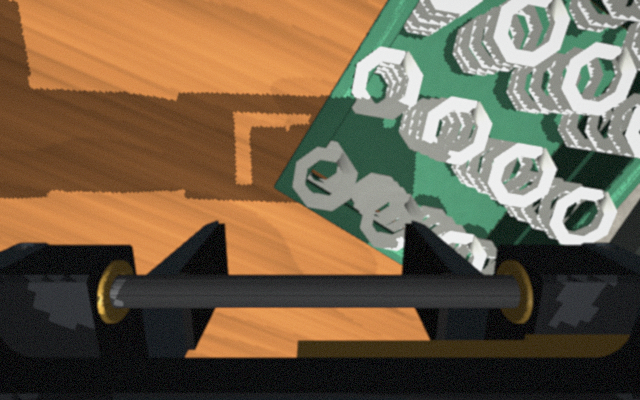

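The moves were refused and nothing moved: the wrist view still shows the start position. Each row probably needs all five keys.

```bash
python3 -m inch '[{"x":0,"y":0,"z":0,"yaw":0.92,"gripper":0.2}]' 25; ls; python3 -m inch -h 2>&1 | head
```

```text
time_s: 0.33
ee_pos: [230.1, -526.8, 235.7]
ee_rot: [-180.0, 0.0, 18.9]
force: [0.4, -0.3, -0.3]
gripper_width: 87.1
h.py
pics
invalid input: not JSON, or not a number
```

```bash
python3 -m inch '[{"x":0,"y":0,"z":0,"yaw":0.92,"gripper":0.2},{"x":0,"y":0,"z":0,"yaw":0.92,"gripper":0.2},{"x":0,"y":0,"z":0,"yaw":0.92,"gripper":0.2},{"x":0,"y":0,"z":0,"yaw":0.92,"gripper":0.2},{"x":0,"y":0,"z":0,"yaw":0.92,"gripper":0.2}]'; python3 -m inch '[{"x":2.13,"y":-2.21,"z":0,"yaw":0,"gripper":0.2},{"x":2.13,"y":-2.21,"z":0,"yaw":0,"gripper":0.2},{"x":2.13,"y":-2.21,"z":0,"yaw":0,"gripper":0.2},{"x":2.13,"y":-2.21,"z":0,"yaw":0,"gripper":0.2},{"x":2.13,"y":-2.21,"z":0,"yaw":0,"gripper":0.2},{"x":2.13,"y":-2.21,"z":0,"yaw":0,"gripper":0.2},{"x":2.13,"y":-2.21,"z":0,"yaw":0,"gripper":0.2},{"x":2.13,"y":-2.21,"z":0,"yaw":0,"gripper":0.2},{"x":2.13,"y":-2.21,"z":0,"yaw":0,"gripper":0.2},{"x":2.13,"y":-2.21,"z":0,"yaw":0,"gripper":0.2},{"x":2.13,"y":-2.21,"z":0,"yaw":0,"gripper":0.2},{"x":2.13,"y":-2.21,"z":0,"yaw":0,"gripper":0.2}]'; python3 -m inch '[{"x":0,"y":0,"z":0,"yaw":0,"gripper":0.2},{"x":0,"y":0,"z":0,"yaw":0,"gripper":0.2}]'
python3 - <<'E'
from h import *
f=cam("wrist");cv2.imwrite("pics/w2.png",f["pixels"][...,::-1])
for p in((502.4,-280,155),(504,-279,155)):print(proj(f,p))
E
```

```text
time_s: 0.75
ee_pos: [230.1, -526.9, 235.8]
ee_rot: [-180.0, 0.0, -4.2]
force: [-0.4, -0.1, 0.3]
gripper_width: 55.4
time_s: 1.75
ee_pos: [504.6, -279.0, 235.9]
ee_rot: [180.0, 0.0, -4.0]
force: [0.1, -0.7, 0.4]
gripper_width: 54.6
time_s: 1.92
ee_pos: [504.4, -279.2, 235.6]
ee_rot: [180.0, 0.0, -3.8]
force: [-0.4, -1.1, 0.8]
gripper_width: 54.6
[317.7 220.1]
[316. 218.]
```

View pics/w2.png

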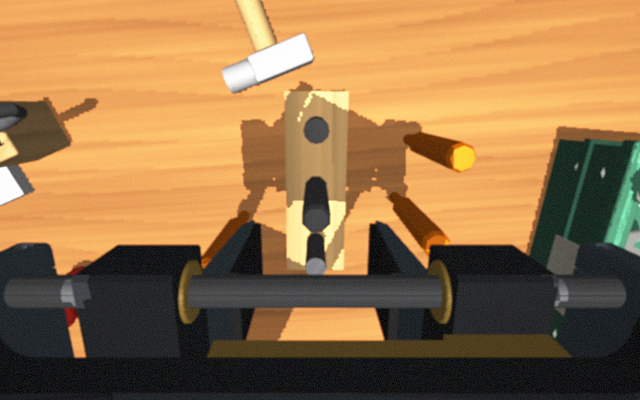

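The drift's top shows at (316,217) in the wrist view, matching (504,-279), right under the TCP. I'll descend and grip.

```bash
python3 -m inch '[{"x":0,"y":0,"z":2.5,"yaw":0,"gripper":0.2},{"x":0,"y":0,"z":2.5,"yaw":0,"gripper":0.2},{"x":0,"y":0,"z":2.5,"yaw":0,"gripper":0.2},{"x":0,"y":0,"z":2.5,"yaw":0,"gripper":0.2},{"x":0,"y":0,"z":2.4,"yaw":0,"gripper":0.2},{"x":0,"y":0,"z":0,"yaw":0,"gripper":0.2}]'; python3 -m inch '[{"x":0,"y":0,"z":0,"yaw":0,"gripper":-0.3},{"x":0,"y":0,"z":0,"yaw":0,"gripper":-0.5},{"x":0,"y":0,"z":0,"yaw":0,"gripper":-0.6},{"x":0,"y":0,"z":0,"yaw":0,"gripper":-1},{"x":0,"y":0,"z":0,"yaw":0,"gripper":-1},{"x":0,"y":0,"z":0,"yaw":0,"gripper":-1},{"x":0,"y":0,"z":0,"yaw":0,"gripper":-1},{"x":0,"y":0,"z":0,"yaw":0,"gripper":-1},{"x":0,"y":0,"z":0,"yaw":0,"gripper":-1}]' 30;python3 -m inch '[{"x":0,"y":0,"z":0,"yaw":0,"gripper":-1},{"x":0,"y":0,"z":0,"yaw":0,"gripper":-1},{"x":0,"y":0,"z":0,"yaw":0,"gripper":-1}]' 55
```

```text
time_s: 2.47
ee_pos: [499.6, -279.7, 107.5]
ee_rot: [-179.8, 0.5, -4.1]
force: [-0.6, -0.6, -0.8]
gripper_width: 54.7
time_s: 3.22
ee_pos: [504.1, -280.5, 113.0]
ee_rot: [179.9, -0.1, -4.0]
force: [-1.0, -0.2, 6.8]
gripper_width: 19.7
time_s: 3.47
ee_pos: [504.1, -280.5, 113.0]
ee_rot: [179.9, -0.1, -4.0]
force: [-0.4, -0.3, 5.8]
gripper_width: 20.0
```

Gripped across flats (20.0 mm) with the drift seated: TCP z is 113.0, so the tip is 103 mm below the TCP. Now I lift and move close to the fork for a look.

```bash
python3 -m inch '[{"x":0,"y":0,"z":-0.5,"yaw":0,"gripper":-1},{"x":0,"y":0,"z":-1.5,"yaw":0,"gripper":-1},{"x":0,"y":0,"z":-2,"yaw":0,"gripper":-1},{"x":0,"y":0,"z":-2,"yaw":0,"gripper":-1},{"x":0,"y":0,"z":-2,"yaw":0,"gripper":-1},{"x":0,"y":0,"z":-2,"yaw":0,"gripper":-1},{"x":0,"y":0,"z":-2,"yaw":0,"gripper":-1},{"x":0,"y":0,"z":-2,"yaw":0,"gripper":-1},{"x":0,"y":0,"z":0,"yaw":0,"gripper":-1},{"x":0,"y":0,"z":0,"yaw":0,"gripper":-1},{"x":0,"y":0,"z":0,"yaw":0,"gripper":-1}]'; python3 -m inch '[{"x":-0.33,"y":-3.07,"z":0,"yaw":0,"gripper":-1},{"x":-0.33,"y":-3.07,"z":0,"yaw":0,"gripper":-1},{"x":-0.33,"y":-3.07,"z":0,"yaw":0,"gripper":-1},{"x":-0.33,"y":-3.07,"z":0,"yaw":0,"gripper":-1},{"x":-0.33,"y":-3.07,"z":0,"yaw":0,"gripper":-1},{"x":-0.33,"y":-3.07,"z":0,"yaw":0,"gripper":-1},{"x":-0.33,"y":-3.07,"z":0,"yaw":0,"gripper":-1},{"x":-0.33,"y":-3.07,"z":0,"yaw":0,"gripper":-1},{"x":-0.33,"y":-3.07,"z":0,"yaw":0,"gripper":-1},{"x":-0.33,"y":-3.07,"z":0,"yaw":0,"gripper":-1},{"x":-0.33,"y":-3.07,"z":0,"yaw":0,"gripper":-1},{"x":-0.33,"y":-3.07,"z":0,"yaw":0,"gripper":-1}]'; python3 -m inch '[{"x":0,"y":0,"z":0,"yaw":0,"gripper":-1},{"x":0,"y":0,"z":0,"yaw":0,"gripper":-1},{"x":0,"y":0,"z":0,"yaw":0,"gripper":-1},{"x":0,"y":0,"z":0,"yaw":0,"gripper":-1}]'
python3 - <<'E'
from h import *
f=cam("wrist");p=f["pixels"][...,::-1];cv2.imwrite("pics/w3.png",p)
print(proj(f,(539.4,100.5,95)),f["rvec"].tolist(),f["tvec"].tolist())
np.savez("w3.npz",**f)
E
```

```text
time_s: 4.38
ee_pos: [502.8, -279.7, 250.1]
ee_rot: [-179.9, 0.2, -4.0]
force: [-0.7, 0.1, -3.2]
gripper_width: 19.7
time_s: 5.38
ee_pos: [488.5, 91.4, 249.9]
ee_rot: [179.9, 0.2, -4.0]
force: [0.6, -0.2, -2.5]
gripper_width: 19.3
time_s: 5.72
ee_pos: [489.5, 89.1, 251.0]
ee_rot: [179.9, 0.1, -4.1]
force: [-0.7, 0.3, -2.4]
gripper_width: 19.5
[298.2 135.4] [-2.006475078688282, 2.1554761951814294, 0.2869386720198522] [124.52350107521383, 430.71060771209807, 532.8086645037816]
```

View pics/w3.png

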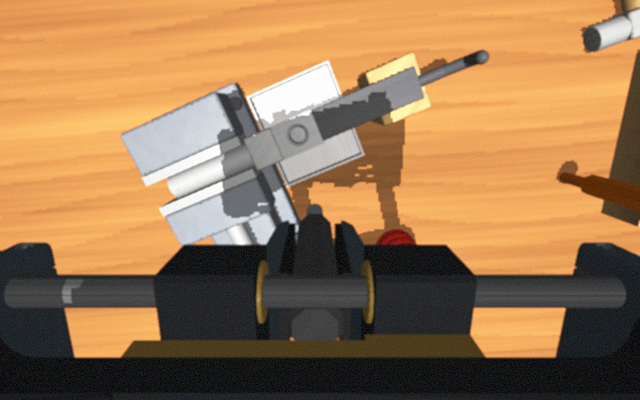

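```bash
python3 - <<'E'
from h import *
i=cv2.imread("pics/w3.png")[95:235,230:380]
cv2.imwrite("pics/c3.png",cv2.resize(i,None,fx=4,fy=4,interpolation=cv2.INTER_CUBIC))
f=dict(np.load("w3.npz"));print(proj(f,(489.5,89.1,148)))
E
```

```text
[316.  208.1]
```

View pics/c3.png

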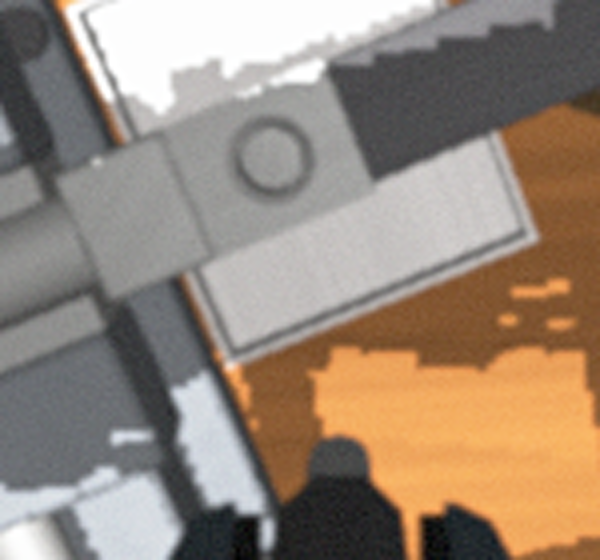

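```bash
python3 - <<'E'
from h import *
f=dict(np.load("w3.npz"));print("rim",proj(f,(495.5,88.7,148)),proj(f,(495.5,88.7,145)),"hole",onz(f,(297.6,133.9),95), "tip",onz(f,(314.6,204.2),148))
h=onz(f,(297.6,133.9),95);
for a,b in(((160,130),(325,75)),((210,255),(375,185))): 
  P=[onz(f,((x+.5)/4+229.5,(y+.5)/4+94.5),95) for x,y in(a,b)];print(P, np.degrees(np.arctan2(*(P[1]-P[0])[[1,0]])),np.mean(P,0))
E
```

```text
rim [316.  200.3] [316.  199.2] hole [540.7 100.9  95. ] tip [492.6  90.  148. ]
[array([548., 124.,  95.]), array([556.8,  88.4,  95. ])] -76.1153323147419 [552.4 106.2  95. ]
[array([520.8, 116. ,  95. ]), array([533.3,  79.4,  95. ])] -71.14342181689833 [527.05  97.7   95.  ]
```

The hole centre is at (297.6,133.9), about (540.5,100.7) in the world. The nose rim is at (314.6,204.2), 1–3 mm back in x from where I'd expect it. I'll move about (52.5,11.2) mm, descend to just above the face, and feel.

```bash
python3 -m inch '[{"x":1.72,"y":-0.49,"z":0,"yaw":0,"gripper":-1},{"x":1.72,"y":-0.49,"z":0,"yaw":0,"gripper":-1},{"x":1.72,"y":-0.5,"z":0,"yaw":0,"gripper":-1},{"x":0,"y":0,"z":0,"yaw":0,"gripper":-1},{"x":0,"y":0,"z":1,"yaw":0,"gripper":-1},{"x":0,"y":0,"z":1.5,"yaw":0,"gripper":-1},{"x":0,"y":0,"z":1.5,"yaw":0,"gripper":-1},{"x":0,"y":0,"z":0.8,"yaw":0,"gripper":-1},{"x":0,"y":0,"z":0,"yaw":0,"gripper":-1},{"x":0,"y":0,"z":0,"yaw":0,"gripper":-1},{"x":0,"y":0,"z":0,"yaw":0,"gripper":-1},{"x":0,"y":0,"z":0,"yaw":0,"gripper":-1}]'
python3 - <<'E'
from h import *
O=[]
for n,b in(("top",(195,235,213,253)),("scene",(120,190,390,460)),("wrist",(60,240,230,410))):
    f=cam(n);i=f["pixels"][b[0]:b[1],b[2]:b[3],::-1];O.append(cv2.resize(i,(266,266),interpolation=cv2.INTER_CUBIC))
cv2.imwrite("pics/c4.png",np.hstack(O))
E
```

```text
time_s: 6.77
ee_pos: [542.9, 101.2, 204.9]
ee_rot: [-180.0, -0.1, -4.0]
force: [-0.4, -0.0, -2.6]
gripper_width: 19.6
```

View pics/c4.png

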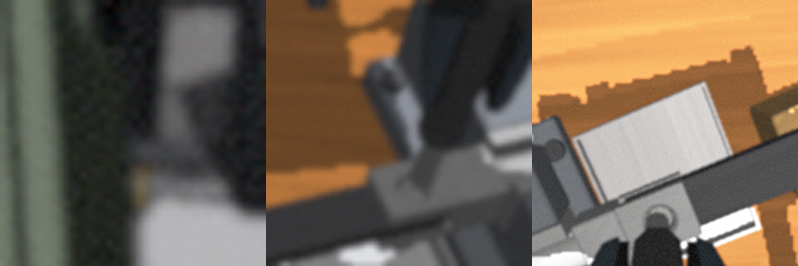

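```bash
python3 -m inch '[{"x":0,"y":0,"z":0.2,"yaw":0,"gripper":-1},{"x":0,"y":0,"z":0.2,"yaw":0,"gripper":-1},{"x":0,"y":0,"z":0.1,"yaw":0,"gripper":-1},{"x":0,"y":0,"z":0,"yaw":0,"gripper":-1},{"x":0,"y":0,"z":0,"yaw":0,"gripper":-1}]'
python3 -m inch '[{"x":0,"y":0,"z":0.1,"yaw":0,"gripper":-1},{"x":0,"y":0,"z":0,"yaw":0,"gripper":-1},{"x":0,"y":0,"z":0,"yaw":0,"gripper":-1}]'
python3 -m inch '[{"x":0,"y":0,"z":0.1,"yaw":0,"gripper":-1},{"x":0,"y":0,"z":0,"yaw":0,"gripper":-1},{"x":0,"y":0,"z":0,"yaw":0,"gripper":-1}]'
python3 -m inch '[{"x":0,"y":0,"z":0.1,"yaw":0,"gripper":-1},{"x":0,"y":0,"z":0,"yaw":0,"gripper":-1},{"x":0,"y":0,"z":0,"yaw":0,"gripper":-1}]'
python3 - <<'E'
from h import *
f=cam("wrist");i=f["pixels"][165:265,260:380,::-1];cv2.imwrite("pics/c5.png",cv2.resize(i,None,fx=6,fy=6,interpolation=cv2.INTER_CUBIC))
E
```

```text
time_s: 7.33
ee_pos: [542.3, 101.2, 198.7]
ee_rot: [180.0, 0.0, -4.0]
force: [0.4, 1.0, -2.6]
gripper_width: 19.7
time_s: 7.58
ee_pos: [542.4, 101.2, 197.9]
ee_rot: [180.0, 0.0, -4.0]
force: [0.9, 0.0, -3.1]
gripper_width: 19.8
time_s: 7.83
ee_pos: [542.4, 101.2, 196.9]
ee_rot: [180.0, 0.0, -4.0]
force: [0.7, 0.8, -2.4]
gripper_width: 19.6
time_s: 8.08
ee_pos: [542.3, 101.2, 195.9]
ee_rot: [180.0, 0.0, -4.0]
force: [1.0, 0.6, -2.9]
gripper_width: 19.9
```

View pics/c5.png

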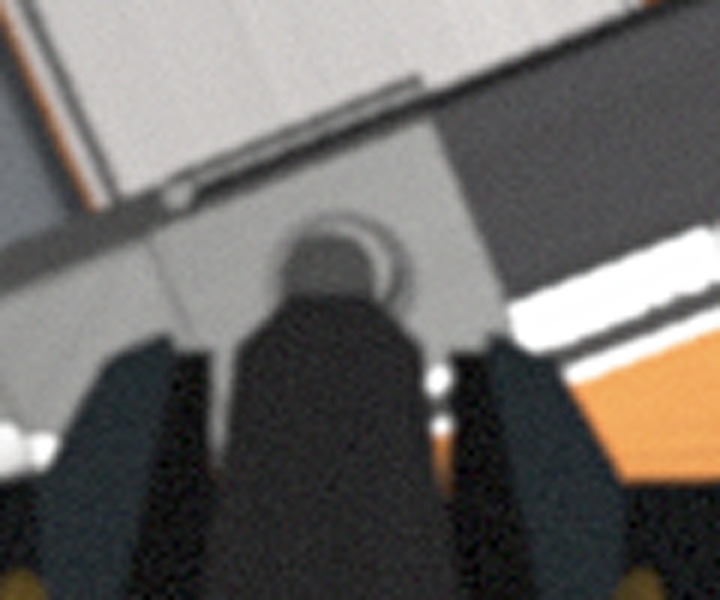

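The nose has entered the countersink without contact (tip at about 92.9). It shows at column 328 against hole centre 342, so it sits about 1.7 mm to +y. I'll shift tool +y 1.6 mm and go on in 1 mm steps.

```bash
python3 -m inch '[{"x":0,"y":0.16,"z":0,"yaw":0,"gripper":-1},{"x":0,"y":0,"z":0,"yaw":0,"gripper":-1},{"x":0,"y":0,"z":0.1,"yaw":0,"gripper":-1},{"x":0,"y":0,"z":0,"yaw":0,"gripper":-1},{"x":0,"y":0,"z":0,"yaw":0,"gripper":-1}]'
python3 -m inch '[{"x":0,"y":0,"z":0.1,"yaw":0,"gripper":-1},{"x":0,"y":0,"z":0,"yaw":0,"gripper":-1},{"x":0,"y":0,"z":0,"yaw":0,"gripper":-1}]'
python3 -m inch '[{"x":0,"y":0,"z":0.1,"yaw":0,"gripper":-1},{"x":0,"y":0,"z":0,"yaw":0,"gripper":-1},{"x":0,"y":0,"z":0,"yaw":0,"gripper":-1}]'
python3 -m inch '[{"x":0,"y":0,"z":0.1,"yaw":0,"gripper":-1},{"x":0,"y":0,"z":0,"yaw":0,"gripper":-1},{"x":0,"y":0,"z":0,"yaw":0,"gripper":-1}]'
```

```text
time_s: 8.55
ee_pos: [542.2, 99.6, 194.8]
ee_rot: [180.0, 0.0, -4.0]
force: [1.1, 0.2, -2.2]
gripper_width: 19.7
time_s: 8.8
ee_pos: [542.2, 99.6, 193.8]
ee_rot: [180.0, 0.0, -4.0]
force: [-0.5, 0.7, -2.9]
gripper_width: 19.8
time_s: 9.05
ee_pos: [542.4, 99.6, 193.1]
ee_rot: [-180.0, -0.0, -4.0]
force: [0.1, -0.1, -2.6]
gripper_width: 19.6
time_s: 9.3
ee_pos: [542.5, 99.6, 192.9]
ee_rot: [-180.0, -0.1, -4.0]
force: [-0.3, 0.3, 5.0]
gripper_width: 19.9
```

Contact at tip of about 90 mm, 5 mm under the face and free sideways, so it is on the pin. Pressing on steadily.

```bash
python3 -m inch '[{"x":0,"y":0,"z":0.04,"yaw":0,"gripper":-1},{"x":0,"y":0,"z":0,"yaw":0,"gripper":-1},{"x":0,"y":0,"z":0,"yaw":0,"gripper":-1}]'
python3 -m inch '[{"x":0,"y":0,"z":0.04,"yaw":0,"gripper":-1},{"x":0,"y":0,"z":0,"yaw":0,"gripper":-1},{"x":0,"y":0,"z":0,"yaw":0,"gripper":-1},{"x":0,"y":0,"z":0,"yaw":0,"gripper":-1}]'
```

```text
time_s: 9.55
ee_pos: [542.5, 99.6, 192.6]
ee_rot: [-180.0, -0.1, -4.0]
force: [-1.6, -1.0, 5.9]
gripper_width: 19.6
time_s: 9.88
ee_pos: [542.5, 99.6, 192.1]
ee_rot: [-180.0, -0.1, -4.0]
force: [-0.9, -0.8, 5.4]
gripper_width: 19.4
```

```bash
python3 -m inch '[{"x":0,"y":0,"z":0.03,"yaw":0,"gripper":-1},{"x":0,"y":0,"z":0,"yaw":0,"gripper":-1},{"x":0,"y":0,"z":0,"yaw":0,"gripper":-1},{"x":0,"y":0,"z":0,"yaw":0,"gripper":-1}]'
```

```text
time_s: 10.22
ee_pos: [542.5, 99.6, 192.1]
ee_rot: [-180.0, -0.1, -4.0]
force: [-2.0, 0.3, 7.1]
gripper_width: 19.5
```

```bash
python3 -m inch '[{"x":0,"y":0,"z":0.02,"yaw":0,"gripper":-1},{"x":0,"y":0,"z":0.02,"yaw":0,"gripper":-1},{"x":0,"y":0,"z":0.02,"yaw":0,"gripper":-1},{"x":0,"y":0,"z":0.02,"yaw":0,"gripper":-1},{"x":0,"y":0,"z":0.02,"yaw":0,"gripper":-1},{"x":0,"y":0,"z":0.02,"yaw":0,"gripper":-1}]'
python3 -m inch '[{"x":0,"y":0,"z":0.02,"yaw":0,"gripper":-1},{"x":0,"y":0,"z":0.02,"yaw":0,"gripper":-1},{"x":0,"y":0,"z":0.02,"yaw":0,"gripper":-1},{"x":0,"y":0,"z":0.02,"yaw":0,"gripper":-1},{"x":0,"y":0,"z":0.02,"yaw":0,"gripper":-1},{"x":0,"y":0,"z":0.02,"yaw":0,"gripper":-1}]'
```

```text
time_s: 10.72
ee_pos: [542.6, 99.6, 191.1]
ee_rot: [-180.0, -0.1, -4.0]
force: [-2.5, 0.4, 7.2]
gripper_width: 19.5
time_s: 11.22
ee_pos: [542.5, 99.6, 189.6]
ee_rot: [-180.0, -0.1, -4.0]
force: [-1.4, 0.1, 7.3]
gripper_width: 19.3
```

```bash
python3 -m inch '[{"x":0,"y":0,"z":0.03,"yaw":0,"gripper":-1},{"x":0,"y":0,"z":0.04,"yaw":0,"gripper":-1},{"x":0,"y":0,"z":0.04,"yaw":0,"gripper":-1},{"x":0,"y":0,"z":0.04,"yaw":0,"gripper":-1},{"x":0,"y":0,"z":0.04,"yaw":0,"gripper":-1},{"x":0,"y":0,"z":0.04,"yaw":0,"gripper":-1},{"x":0,"y":0,"z":0.04,"yaw":0,"gripper":-1},{"x":0,"y":0,"z":0.04,"yaw":0,"gripper":-1}]'
```

```text
time_s: 11.88
ee_pos: [542.5, 99.6, 186.5]
ee_rot: [-180.0, -0.1, -4.0]
force: [-1.5, -0.3, 7.4]
gripper_width: 19.4
```

```bash
python3 -m inch '[{"x":0,"y":0,"z":0.05,"yaw":0,"gripper":-1},{"x":0,"y":0,"z":0.05,"yaw":0,"gripper":-1},{"x":0,"y":0,"z":0.05,"yaw":0,"gripper":-1},{"x":0,"y":0,"z":0.05,"yaw":0,"gripper":-1},{"x":0,"y":0,"z":0.05,"yaw":0,"gripper":-1},{"x":0,"y":0,"z":0.05,"yaw":0,"gripper":-1},{"x":0,"y":0,"z":0.05,"yaw":0,"gripper":-1},{"x":0,"y":0,"z":0.05,"yaw":0,"gripper":-1}]'
```

```text
time_s: 12.55
ee_pos: [542.5, 99.6, 182.6]
ee_rot: [-180.0, -0.1, -4.0]
force: [-1.3, -0.6, 6.7]
gripper_width: 19.8
```

```bash
python3 -m inch '[{"x":0,"y":0,"z":0.06,"yaw":0,"gripper":-1},{"x":0,"y":0,"z":0.06,"yaw":0,"gripper":-1},{"x":0,"y":0,"z":0.06,"yaw":0,"gripper":-1},{"x":0,"y":0,"z":0.06,"yaw":0,"gripper":-1},{"x":0,"y":0,"z":0.06,"yaw":0,"gripper":-1},{"x":0,"y":0,"z":0.06,"yaw":0,"gripper":-1},{"x":0,"y":0,"z":0.06,"yaw":0,"gripper":-1},{"x":0,"y":0,"z":0.06,"yaw":0,"gripper":-1},{"x":0,"y":0,"z":0.06,"yaw":0,"gripper":-1},{"x":0,"y":0,"z":0.06,"yaw":0,"gripper":-1},{"x":0,"y":0,"z":0.06,"yaw":0,"gripper":-1},{"x":0,"y":0,"z":0.06,"yaw":0,"gripper":-1}]'
```

```text
time_s: 13.55
ee_pos: [542.5, 99.6, 175.3]
ee_rot: [-180.0, -0.1, -4.0]
force: [-2.0, -0.0, 7.7]
gripper_width: 19.8
```

```bash
python3 -m inch '[{"x":0,"y":0,"z":0.06,"yaw":0,"gripper":-1},{"x":0,"y":0,"z":0.06,"yaw":0,"gripper":-1},{"x":0,"y":0,"z":0.06,"yaw":0,"gripper":-1},{"x":0,"y":0,"z":0.06,"yaw":0,"gripper":-1},{"x":0,"y":0,"z":0.06,"yaw":0,"gripper":-1},{"x":0,"y":0,"z":0.06,"yaw":0,"gripper":-1},{"x":0,"y":0,"z":0.06,"yaw":0,"gripper":-1},{"x":0,"y":0,"z":0.06,"yaw":0,"gripper":-1},{"x":0,"y":0,"z":0.06,"yaw":0,"gripper":-1},{"x":0,"y":0,"z":0.06,"yaw":0,"gripper":-1}]'
```

```text
time_s: 14.38
ee_pos: [541.8, 99.5, 167.2]
ee_rot: [180.0, 0.1, -4.0]
force: [0.1, -0.6, -2.4]
gripper_width: 19.6
```

The force fell back to −2.4 N at a tip height of about 64 mm, so the pin has dropped. I'll go 2 mm deeper as a probe, then withdraw and return over the block.

```bash
python3 -m inch '[{"x":0,"y":0,"z":0.1,"yaw":0,"gripper":-1},{"x":0,"y":0,"z":0.1,"yaw":0,"gripper":-1},{"x":0,"y":0,"z":0,"yaw":0,"gripper":-1},{"x":0,"y":0,"z":0,"yaw":0,"gripper":-1}]'
python3 -m inch '[{"x":0,"y":0,"z":-0.3,"yaw":0,"gripper":-1},{"x":0,"y":0,"z":-0.6,"yaw":0,"gripper":-1},{"x":0,"y":0,"z":-0.8,"yaw":0,"gripper":-1},{"x":0,"y":0,"z":-0.8,"yaw":0,"gripper":-1},{"x":0,"y":0,"z":-0.8,"yaw":0,"gripper":-1},{"x":0,"y":0,"z":-0.8,"yaw":0,"gripper":-1},{"x":0,"y":0,"z":-1,"yaw":0,"gripper":-1},{"x":0,"y":0,"z":-1.2,"yaw":0,"gripper":-1},{"x":0,"y":0,"z":-1.2,"yaw":0,"gripper":-1},{"x":0,"y":0,"z":-1.2,"yaw":0,"gripper":-1},{"x":0,"y":0,"z":0,"yaw":0,"gripper":-1},{"x":0,"y":0,"z":0,"yaw":0,"gripper":-1}]'
python3 -m inch '[{"x":-0.09,"y":3.18,"z":0,"yaw":0,"gripper":-1},{"x":-0.09,"y":3.18,"z":0,"yaw":0,"gripper":-1},{"x":-0.09,"y":3.18,"z":0,"yaw":0,"gripper":-1},{"x":-0.09,"y":3.18,"z":0,"yaw":0,"gripper":-1},{"x":-0.09,"y":3.18,"z":0,"yaw":0,"gripper":-1},{"x":-0.09,"y":3.18,"z":0,"yaw":0,"gripper":-1},{"x":-0.09,"y":3.18,"z":0,"yaw":0,"gripper":-1},{"x":-0.09,"y":3.18,"z":0,"yaw":0,"gripper":-1},{"x":-0.09,"y":3.18,"z":0,"yaw":0,"gripper":-1},{"x":-0.09,"y":3.18,"z":0,"yaw":0,"gripper":-1},{"x":-0.09,"y":3.18,"z":0,"yaw":0,"gripper":-1},{"x":-0.09,"y":3.18,"z":0,"yaw":0,"gripper":-1}]'
python3 -m inch '[{"x":0,"y":0,"z":0,"yaw":0,"gripper":-1},{"x":0,"y":0,"z":0,"yaw":0,"gripper":-1},{"x":0,"y":0,"z":0,"yaw":0,"gripper":-1},{"x":0,"y":0,"z":0,"yaw":0,"gripper":-1}]'
python3 - <<'E'
from h import *
g=cam("scene")["pixels"][...,::-1];t=cam("top")["pixels"][...,::-1];w=cam("wrist")["pixels"][...,::-1]
R=lambda i:cv2.resize(i,(400,290),interpolation=cv2.INTER_CUBIC)
cv2.imwrite("pics/c6.png",np.vstack([np.hstack([R(g[140:227,380:500]),R(t[195:253,190:270])]),np.hstack([R(g[80:211,170:350]),R(w[90:264,200:440])])]))
E
```

```text
time_s: 14.72
ee_pos: [542.2, 99.6, 165.9]
ee_rot: [180.0, 0.0, -4.0]
force: [-1.0, 0.1, -2.1]
gripper_width: 19.4
time_s: 15.72
ee_pos: [542.6, 99.6, 254.1]
ee_rot: [-180.0, -0.1, -4.0]
force: [0.5, -0.3, -2.3]
gripper_width: 19.9
time_s: 16.72
ee_pos: [503.9, -281.6, 252.1]
ee_rot: [-179.9, 0.1, -4.0]
force: [0.4, 0.1, -2.4]
gripper_width: 19.5
time_s: 17.05
ee_pos: [504.7, -279.2, 252.7]
ee_rot: [-179.9, 0.1, -4.0]
force: [0.7, -0.6, -2.9]
gripper_width: 19.5
```

View pics/c6.png

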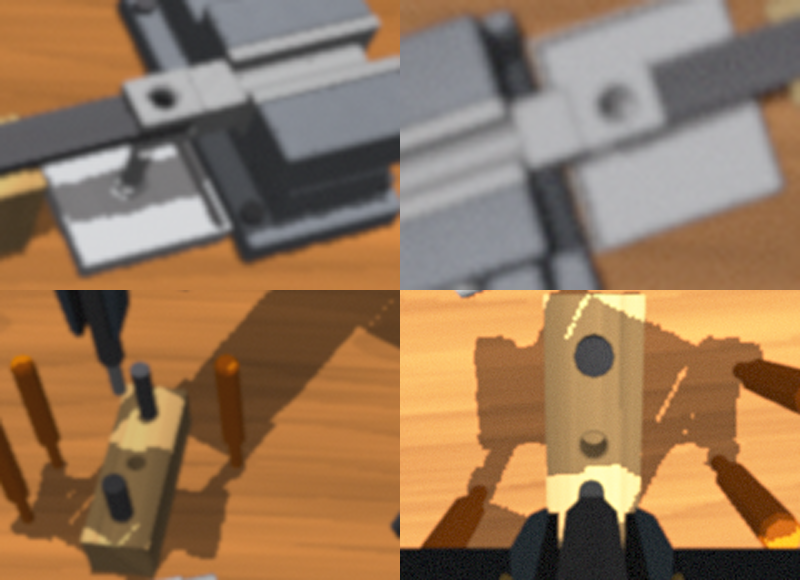

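The hole is see-through and the pin stands in the tin under the fork (upper panels). The drift hangs over its empty middle hole. I'll go down, slowly once it's near the hole.

```bash
python3 -m inch '[{"x":-0.05,"y":0.13,"z":1,"yaw":0,"gripper":-1},{"x":0,"y":0,"z":2,"yaw":0,"gripper":-1},{"x":0,"y":0,"z":2,"yaw":0,"gripper":-1},{"x":0,"y":0,"z":2,"yaw":0,"gripper":-1},{"x":0,"y":0,"z":1.5,"yaw":0,"gripper":-1},{"x":0,"y":0,"z":0.5,"yaw":0,"gripper":-1},{"x":0,"y":0,"z":0,"yaw":0,"gripper":-1},{"x":0,"y":0,"z":0,"yaw":0,"gripper":-1},{"x":0,"y":0,"z":0,"yaw":0,"gripper":-1}]'
python3 -m inch '[{"x":0,"y":0,"z":0.3,"yaw":0,"gripper":-1},{"x":0,"y":0,"z":0.3,"yaw":0,"gripper":-1},{"x":0,"y":0,"z":0.2,"yaw":0,"gripper":-1},{"x":0,"y":0,"z":0.2,"yaw":0,"gripper":-1},{"x":0,"y":0,"z":0.1,"yaw":0,"gripper":-1},{"x":0,"y":0,"z":0.1,"yaw":0,"gripper":-1},{"x":0,"y":0,"z":0,"yaw":0,"gripper":-1},{"x":0,"y":0,"z":0,"yaw":0,"gripper":-1}]'
```

```text
time_s: 17.95
ee_pos: [505.0, -281.9, 164.3]
ee_rot: [179.9, -0.1, -4.0]
force: [-0.4, -0.2, -2.2]
gripper_width: 19.8
time_s: 18.62
ee_pos: [504.3, -281.6, 151.1]
ee_rot: [180.0, -0.0, -4.0]
force: [-0.5, -0.7, -2.7]
gripper_width: 19.2
```

```bash
python3 -m inch '[{"x":0,"y":-0.08,"z":0.3,"yaw":0,"gripper":-1},{"x":0,"y":0,"z":0.4,"yaw":0,"gripper":-1},{"x":0,"y":0,"z":0.4,"yaw":0,"gripper":-1},{"x":0,"y":0,"z":0.4,"yaw":0,"gripper":-1},{"x":0,"y":0,"z":0.4,"yaw":0,"gripper":-1},{"x":0,"y":0,"z":0,"yaw":0,"gripper":-1},{"x":0,"y":0,"z":0,"yaw":0,"gripper":-1}]'
python3 -m inch '[{"x":0,"y":0,"z":0.4,"yaw":0,"gripper":-1},{"x":0,"y":0,"z":0.4,"yaw":0,"gripper":-1},{"x":0,"y":0,"z":0.4,"yaw":0,"gripper":-1},{"x":0,"y":0,"z":0.2,"yaw":0,"gripper":-1},{"x":0,"y":0,"z":0.2,"yaw":0,"gripper":-1},{"x":0,"y":0,"z":0.1,"yaw":0,"gripper":-1},{"x":0,"y":0,"z":0,"yaw":0,"gripper":-1},{"x":0,"y":0,"z":0,"yaw":0,"gripper":-1}]'
```

```text
time_s: 19.2
ee_pos: [504.1, -280.7, 131.7]
ee_rot: [-180.0, 0.0, -4.0]
force: [0.3, -0.9, -3.1]
gripper_width: 19.5
time_s: 19.87
ee_pos: [504.4, -280.8, 115.2]
ee_rot: [180.0, -0.0, -4.0]
force: [-0.0, -0.2, -2.6]
gripper_width: 19.7
```

```bash
python3 -m inch '[{"x":0,"y":0,"z":0.1,"yaw":0,"gripper":-1},{"x":0,"y":0,"z":0.1,"yaw":0,"gripper":-1},{"x":0,"y":0,"z":0.06,"yaw":0,"gripper":-1},{"x":0,"y":0,"z":0,"yaw":0,"gripper":-1},{"x":0,"y":0,"z":0,"yaw":0,"gripper":-1},{"x":0,"y":0,"z":0,"yaw":0,"gripper":-1}]'
```

```text
time_s: 20.37
ee_pos: [504.4, -280.9, 113.0]
ee_rot: [180.0, -0.0, -4.0]
force: [-0.2, -0.2, 2.5]
gripper_width: 20.0
```

Seated: z is 113.0 again with the block pushing back. I'll release and rise.

```bash
python3 -m inch '[{"x":0,"y":0,"z":0,"yaw":0,"gripper":-0.4},{"x":0,"y":0,"z":0,"yaw":0,"gripper":-0.2},{"x":0,"y":0,"z":0,"yaw":0,"gripper":0},{"x":0,"y":0,"z":0,"yaw":0,"gripper":0.2},{"x":0,"y":0,"z":0,"yaw":0,"gripper":0.2},{"x":0,"y":0,"z":0,"yaw":0,"gripper":0.2},{"x":0,"y":0,"z":0,"yaw":0,"gripper":0.2}]'
python3 -m inch '[{"x":0,"y":0,"z":-0.5,"yaw":0,"gripper":0.2},{"x":0,"y":0,"z":-1.5,"yaw":0,"gripper":0.2},{"x":0,"y":0,"z":-2,"yaw":0,"gripper":0.2},{"x":0,"y":0,"z":-2.5,"yaw":0,"gripper":0.2},{"x":0,"y":0,"z":-2.5,"yaw":0,"gripper":0.2},{"x":0,"y":0,"z":-2.5,"yaw":0,"gripper":0.2},{"x":0,"y":0,"z":-2,"yaw":0,"gripper":0.2},{"x":0,"y":0,"z":0,"yaw":0,"gripper":0.2},{"x":0,"y":0,"z":0,"yaw":0,"gripper":0.2},{"x":0,"y":0,"z":0,"yaw":0,"gripper":0.2},{"x":0,"y":0,"z":0,"yaw":0,"gripper":0.2},{"x":0,"y":0,"z":0,"yaw":0,"gripper":0.2}]'
python3 - <<'E'
from h import *
g=cam("scene")["pixels"][...,::-1]
cv2.imwrite("pics/c7.png",cv2.resize(g[80:240,150:520],(800,346),interpolation=cv2.INTER_CUBIC))
E
```

```text
time_s: 20.95
ee_pos: [504.3, -280.8, 112.5]
ee_rot: [180.0, -0.0, -4.0]
force: [0.1, -0.1, 0.3]
gripper_width: 54.2
time_s: 21.95
ee_pos: [503.7, -280.4, 246.1]
ee_rot: [-179.9, 0.1, -4.0]
force: [-0.6, 0.1, 0.1]
gripper_width: 54.9
```

View pics/c7.png

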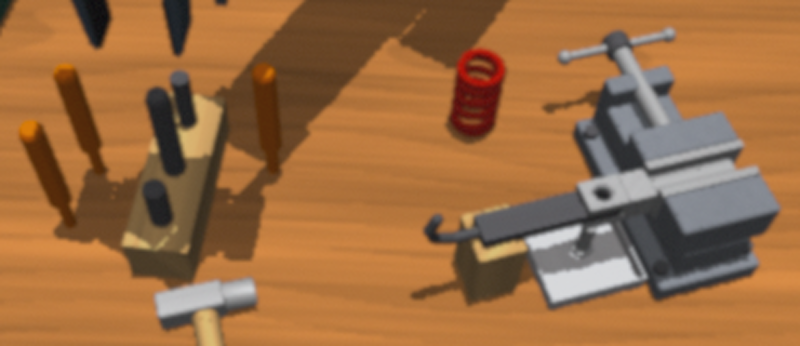

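The drift stands upright and home in the middle hole, with its top at crop (157,97). The pin is in the tin at (583,240), the gripper is clear, and everything else is where it was.

```bash
python3 -c "
from workcell import env;print(env.job_done())"
```

```text
the job is handed in; nothing more can be done
None
```

The pin is out and in the tin, and the drift is back in its block; I handed the job in at about 22 s.

- **Pressing:** I took the drift from the block's middle hole and found the pin hole by wrist camera and feel. The nose met the pin about 5 mm below the fork's face. I pressed it out with the readings at about 10 N throughout. The force dropped away when the tip reached about 64 mm above the bench.
- **Return:** The drift went back in its own hole. The gripper stood at the same height as when I first gripped it (TCP z 113.0 mm), and the block pushed back. I then released it and moved clear.
- **Last checks:** The final picture shows the pin hole open, the pin in the tin and the drift upright. The other punches, the orange look-alikes, the red spring and the hammer's head look undisturbed. The white spring and the hammer's handle end were outside that crop.
- **What disagreed:** My first moves were refused because each row needs all five keys; nothing moved. The camera-based aim was about 1.6 mm off along the fork, which I corrected inside the countersink without feeling any contact.

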